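# Load a bond-test coupon under the spring clip of its clamping jig

### The arm

A 6-joint arm with a two-finger parallel gripper is mounted at the origin on the work surface. World frame = base frame: x ahead of the robot, y to its left, z up, the work surface at z = 0. Lengths are in m, angles in rad, forces in N, time in s.
With the tool pointing down it reaches from about 0.425 to 0.95 m from the base axis. Payload 3.5 kg.
Tool frame: the origin (TCP) lies midway between the tips of the shut fingers; the grasp point (between the pads) lies 19 mm behind it; y points along the fingers, x is the direction in which the jaws open and shut, and the axes are right-handed (so a half turn about y gives the same grasp; the last joint's range is limited). The gripper opens to 85 mm and grips with 20 to 120 N. Pads are 22 mm wide; open, the fingers measure 114 mm over their backs; the gripper's body (76 mm by 85 mm) begins 54 mm behind the grasp point. The pads swing forward as they close: fully open they stand 13 mm farther back than shut.
Start: joints at [1.034, 0.286, 1.577, -0, 1.279, -0.15], TCP at [0.255, 0.625, 0.231] pointing down, gripper open.
Joint ranges: [-2.77, 2.77], [-0.9, 2.22], [0.21, 2.48], [-1.53, 4.67], [0.24, 2.81], [-2.84, 2.84]. Speed limits (rad/s): [2.79, 2.79, 3.14, 3.14, 3.14, 3.14].

### API

Orientations are given as a unit quaternion [x, y, z, w].
In Python, from plant import ctrl, viewer gives the robot as it stands.
- The arm moves only by the tool step_arm, never from a script. Its argument "rows" is a list of rows, each a list of 3 entries, a list of its own where there are three numbers: the turn, a rotation vector about the tool's x, y, z in degrees, then the shift along the tool's x, y, z in mm, then the closure, from 0 (fully open) to 1 (shut). A call has 1 to 10 rows; each row is the pose to reach, as a shift and turn from the pose commanded when the call began, along the tool's axes at that moment; what a row does not reach only later rows make up. A row lasts 1/12 s, in which the tool goes at most 41.7 mm and 7.16 degrees, less where a joint would pass 70% of its speed; a pose out of reach is approached as far as the arm can. A call with a gripper value outside its range is refused whole. The fingers move at their own pace and stop on an object; "newtons" is the grip in N (left out, the last holds). Time passes only in rows, so rows that repeat a pose let the fingers close. It gives the time, the measured TCP pose, the force and the opening at its end, in the units of the state.
- ctrl.get_state(): the state, without advancing time (a new reading comes with each control period).
- viewer.read_camera(name): name is "scene" or "top" or "wrist"; returns (picture, depth): 400x640x3 uint8, red, green, blue; 400x640 float32, m along the optical axis (not along the pixel's ray), 0 where there is no reading.
- viewer.calibration(name): a dict with "K" (3x3 intrinsics, pixels), "R" (3x3) and "t" (3): a world point X has camera coordinates R X + t. Camera axes: x right, y down, z forward; pixel columns grow to the right and rows downward; lengths in m; the calibration is good to about 2 mm. A picture is of the moment at which its call begins: read the wrist's pose just before it. calibration takes no time and is no camera call; for the wrist camera it gives the pose at the moment of the call.
- ctrl.sign_off(): hands the job in, once; it reports no verdict.
The state is a dict: "time": time; "qpos": joint angles; "dq": joint speeds; "joint_efforts": joint torques, N m; "eef_pos": TCP position; "tcp_rot": TCP orientation; "contact_force": force on the tool from outside, world axes, zero at the start; "wrist_torque": the same for the moment, N m; "opening": opening from 0.0 (shut) to 1.0 (fully open).
Only numpy, scipy, OpenCV 4.12 (cv2) and the standard library are available. Lean on these libraries where they do the work, as an engineer would, in place of code of your own. Each camera call takes 0.05 s, during which the arm holds its last target.

### The job

Two clamping jigs stand on the gluing bench: one already has a bond-test coupon under its spring clip, in the other the coupon lies loose in the lane, short of the clip. At that one, hold the clip open by keeping its yellow thumb tab pressed down with one fingertip while another fingertip pushes the coupon along the lane, beneath the clip's nose, until it is fully home against the end stop; then let go of the tab so that the clip closes on the coupon. Only press and push: never lift the coupon, and leave the loaded jig and everything else on the bench where it is.

Things in the scene. Friction and masses are not known exactly. Their poses are not given: they have to be found in the camera images.
- jig_a: The jig to load, fixed to the bench: dark plate 150 x 130 x 18 mm, origin at the centre of its underside. Its axes: x along the coupon's lane towards the end stop (the push direction, roughly away from the robot), y from the lane towards the clip's thumb tab, z up. All numbers called 'jig x, y, z' are in this frame. Top face at z = 18 mm; bare behind x = -35 mm.
- jig_a_lane (a point): middle of the lane's surface at jig x = 0, y = -22, z = 18 mm. The pale lane runs along jig x between two aluminium fences 5 mm high and 4 mm thick, inner faces at jig y = -45.5 and +1.5 mm, from x = -35 to 54 mm; it is open at the rear (-x).
- jig_a_stop (a point): foot of the end stop's face, in the middle of the lane: jig x = 54, y = -22, z = 18 mm. The stop is an aluminium bar 8 mm high across the lane.
- clip_a_pin (a point): middle of the hinge pin of clip_a, at jig x = 20, y = 14, z = 28 mm; the pin lies along jig x. A 7 mm thick knuckle lies round it, between two steel ears at jig x = -17.5 and 57.5 mm (y 8 to 20 mm, up to z = 33 mm). Pressing the tab, on the +y side, raises the nose, on the -y side.
- coupon_a: the loose coupon: flat plate 40 mm (its x) x 44 mm (its y) x 9 mm thick, about 30 g, dark red resin above, ivory below; origin at the centre of its underside. It starts flat in jig_a's lane, its x along the lane, its front edge 4 to 24 mm short of the clip's nose. Home: its front edge touches the end stop, so its centre is at jig x = 34 mm.
- clip_a (a joint): angle of jig_a's spring clip: 0 = shut (nose down on the empty lane), grows as the thumb tab is pressed, 0.50 rad = bottomed; it springs back when let go. From 0.30 the nose clears the coupon's top; clamped on a coupon it rests near 0.29. Pressed at its middle the tab takes about 1.5 N to start and 8 N to bottom. Shut, the nose blocks the coupon.
- clip_a_tab (a point): middle of the top face of clip_a's yellow thumb tab, a flat steel plate 70 mm along jig x (-15 to 55 mm) by 24 mm, at jig x = 20, y = 40 mm. Shut: 34 mm above the bench, sloping up by 0.5 rad towards +y. Bottomed: level, 20.5 mm above the bench (2.5 mm over the jig's top), y = 28 to 52 mm. A fingertip can slide along it in jig x while keeping it down.
- clip_a_nose (a point): underside of the black rubber nose of clip_a, 12 mm wide along jig x (from x = 34 to 46 mm), at jig y = -14 mm over the lane, on the end of a narrow steel tongue coming from the hinge pin.
- jig_b: the loaded jig, built exactly like jig_a and with the same frame, which must be left alone. The two jigs may swap sides.
- coupon_b: the coupon already clamped in jig_b, same size and look; leave it there.
- clip_b (a joint): angle of the spring clip of jig_b, resting on coupon_b at about 0.29 rad; leave it alone.
- handle: bystander: dark red turned brush handle standing upright, 35 mm across, 52 mm tall; origin at the centre of its foot.
- brush: bystander: finished shaving brush standing on its handle, 40 mm across, 112 mm tall; origin at the centre of its foot.
- primer: bystander: amber bottle, 48 mm across, 85 mm tall; origin at the centre of its foot.
- nozzle: bystander: small brass nozzle standing tip up, 26 mm across, 44 mm tall; origin at the centre of its foot.
- cartridge: bystander: aluminium adhesive cartridge, 54 mm across, 120 mm tall; origin at the centre of its foot.
- square: bystander: small steel engineer's square lying flat, blade 110 x 20 mm along its x, stock 14 x 75 x 12 mm.

How it is judged:
On the way, in this order (a step that is already met when the one before it is completed fails the run):
1. a finger holds the clip of the waiting jig open while the coupon is still short of the nose (value of joint clip_a above 0.31 rad and contact force between the fingers and jig_a above 0.5 N and x of coupon_a in the frame of jig_a below 0.017 m), for 0.05 s.
2. with the clip still held open by a finger, the coupon is pushed beneath its nose (value of joint clip_a above 0.3 rad and contact force between the fingers and jig_a above 0.5 N and x of coupon_a in the frame of jig_a above 0.022 m), for 0.05 s.
At the end, for the whole second after the job is handed in: The coupon lies flat and square in its lane, within 3 mm of the end stop (and within 4 mm of the lane's middle), at rest, with the released clip closed on it (clip_a between 0.22 and 0.35 rad); the loaded coupon and the bystanders are where they were (x of coupon_a in the frame of jig_a between 0.031 and 0.037 m and y of coupon_a in the frame of jig_a between -0.026 and -0.018 m and z of coupon_a in the frame of jig_a between 0.0155 and 0.0205 m and angle between the x axis of coupon_a and the x axis of jig_a, either way round below 0.09 rad and angle between coupon_a's own z axis and vertical below 0.06 rad and value of joint clip_a between 0.22 and 0.35 rad and linear speed of coupon_a below 0.01 m/s and distance of coupon_b from where it was at the start of the episode below 0.005 m and distance of each of handle, brush, primer, nozzle, cartridge, square from where it was at the start of the episode below 0.02 m); the robot touches nothing.
It fails at once if the coupon is lifted more than 8 mm off the jig, or tipped more than 0.3 rad (z of coupon_a in the frame of jig_a above 0.026 m or angle between coupon_a's own z axis and vertical above 0.3 rad).
It fails at once if the loaded jig is disturbed: its coupon moved by over 5 mm or its clip moved by over 0.1 rad (distance of coupon_b from where it was at the start of the episode above 0.005 m or value of joint clip_b above 0.39 rad or value of joint clip_b below 0.19 rad).
It fails at once if a bystander is moved more than 20 mm or tipped over (distance of any of handle, brush, primer, nozzle, cartridge, square from where it was at the start of the episode above 0.02 m or angle between any of handle, brush, primer, nozzle, cartridge, square's own z axis and vertical above 0.5 rad).
It also fails if it takes over 38 s, if anything falls off the work surface, if the arm or the gripper's body presses on something with over 40 N, if the wrist force passes 120 N, or if a joint passes its speed limit or range.

## Working session

There is one attempt and no reset: what is moved stays moved. The work goes in short steps, Python scripts to look and compute and a tool call to move; the robot and the scene stay as the last step left them, time stands still between calls to the robot, and variables do not carry over. Pictures are saved under pics/ and viewed, and the job is handed in when it is done.

Besides the shell and the picture viewer there is one more tool, called after "Call:" by a JSON object that holds its "fn" and its "kwargs". step_arm: Moves the arm, as the interface text tells. Its arguments: {"type":"object","properties":{"rows":{"type":"array"},"newtons":{"type":"number"}},"required":["rows"]}

```bash
mkdir -p pics; ls
python3 - <<'E'
from plant import ctrl, viewer
import cv2, numpy as np
s=ctrl.get_state(); print(s)
for n in ["scene","top"]:
    p,d=viewer.read_camera(n); c=viewer.calibration(n)
    cv2.imwrite(f"pics/{n}0.png",p[:,:,::-1]); np.savez(f"{n}0.npz",p=p,d=d,**c); print(n,c)
E
```

```text
pics
{'time': 0.0, 'qpos': array([ 1.03402482e+00,  2.87155697e-01,  1.57821019e+00,  1.46316008e-05,
        1.27858350e+00, -1.50020612e-01]), 'dq': array([ 8.50235949e-04,  5.48678332e-04, -1.40217363e-03, -7.52118464e-05,
        2.31665587e-03, -2.35461955e-03]), 'joint_efforts': array([-1.67231290e-03, -4.05998719e+01, -2.92616594e+01, -2.07429948e-04,
        6.01336375e-03,  1.41971589e-05]), 'eef_pos': array([0.25423487, 0.62457209, 0.22993585]), 'tcp_rot': array([ 0.5871192 ,  0.39383753, -0.39534808, -0.58641533]), 'contact_force': array([-0.38006946, -0.26793546,  0.14553122]), 'wrist_torque': array([ 0.01264906, -0.02173409,  0.03799759]), 'opening': 0.9959076625169915}
scene {'K': array([[507.47746817,   0.        , 323.13130639],
       [  0.        , 507.47746817, 207.47919915],
       [  0.        ,   0.        ,   1.        ]]), 'R': array([[ 0.48379844,  0.87513913, -0.00840034],
       [ 0.70740152, -0.3966843 , -0.58499971],
       [-0.51528842,  0.27707953, -0.81099   ]]), 't': array([-0.23025923, -0.3233959 ,  1.49123247])}
top {'K': array([[420.62491121,   0.        , 315.46991449],
       [  0.        , 420.62491121, 199.08459951],
       [  0.        ,   0.        ,   1.        ]]), 'R': array([[-9.59257875e-05, -9.99883440e-01, -1.52675221e-02],
       [-9.81038651e-01,  3.05312750e-03, -1.93788140e-01],
       [ 1.93812166e-01,  1.49594400e-02, -9.80924594e-01]]), 't': array([0.0104127 , 0.49950216, 1.0370999 ])}
```

View pics/scene0.png

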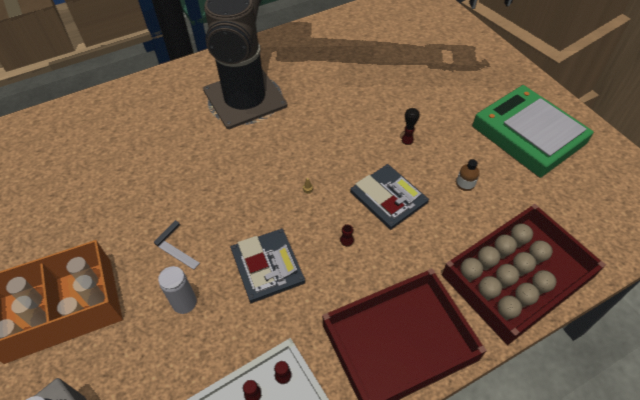

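View pics/top0.png

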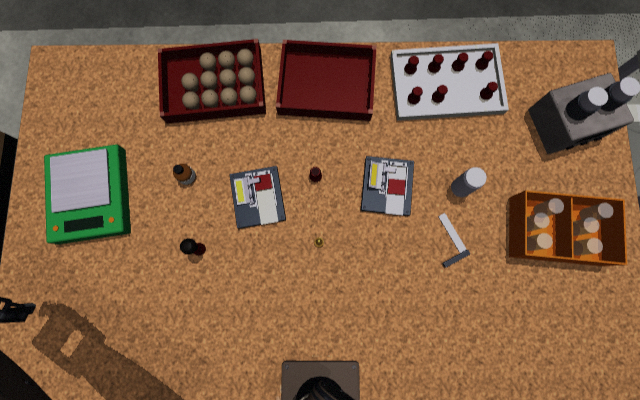

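The right-hand jig in the top view, at about (388,185), looks like the waiting one. I'll zoom in on both jigs.

Run:
```python
import cv2, numpy as np
p=cv2.imread("pics/top0.png"); 
a=cv2.resize(p[150:225,220:290],None,fx=5,fy=5,interpolation=cv2.INTER_CUBIC);b=cv2.resize(p[150:225,355:425],None,fx=5,fy=5,interpolation=cv2.INTER_CUBIC)
cv2.imwrite("pics/top0z.png",np.hstack([a,b]))
p=cv2.imread("pics/scene0.png")
a=cv2.resize(p[220:305,225:310],None,fx=4.6,fy=4.6,interpolation=cv2.INTER_CUBIC);b=cv2.resize(p[155:240,345:430],None,fx=4.6,fy=4.6,interpolation=cv2.INTER_CUBIC)
cv2.imwrite("pics/scene0z.png",np.hstack([a,b]))
```

```text
(no output)
```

View pics/top0z.png

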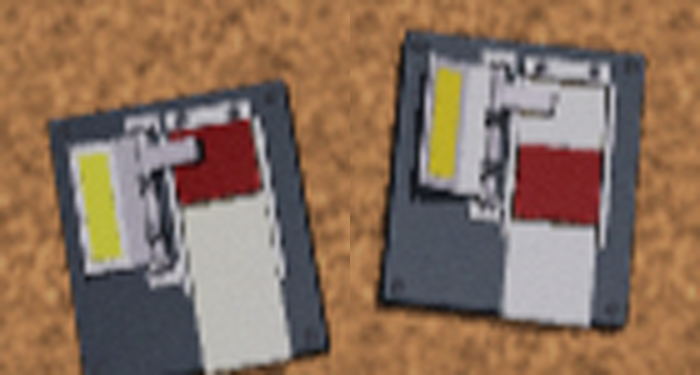

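View pics/scene0z.png

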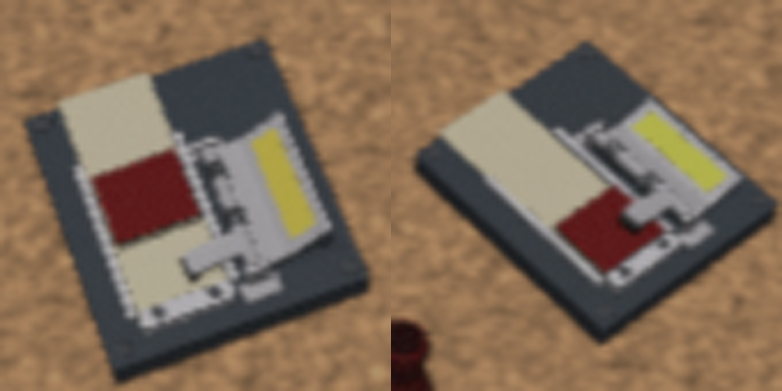

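```bash
cat > h.py <<'E'
import numpy as np, cv2
from scipy.spatial.transform import Rotation as Rot
def pix2plane(c,uv,z):
    uv=np.atleast_2d(uv).astype(float)
    r=np.c_[(uv-c['K'][:2,2])/c['K'][[0,1],[0,1]],np.ones(len(uv))]@c['R']  # rows R^T r
    o=-c['R'].T@c['t']
    return o+r*((z-o[2])/r[:,2])[:,None]
def proj(c,X):
    Y=np.atleast_2d(X)@c['R'].T+c['t']; return Y[:,:2]/Y[:,2:]*c['K'][[0,1],[0,1]]+c['K'][:2,2]
def load(n): return dict(np.load(n))
E
python3 - <<'E'
from h import *
from plant import ctrl
s=ctrl.get_state(); R=Rot.from_quat(s['tcp_rot']).as_matrix(); print(R.round(3))
c=load('top0.npz')
P=pix2plane(c,[(366.6,156.5),(414,161),(410.4,215.4),(361.4,211)],.018); print(P)
print(np.linalg.norm(P-np.roll(P,1,0),axis=1),P.mean(0)); cam=-c['R'].T@c['t'];print(cam)
E
```

```text
[[ 0.377 -0.001 -0.926]
 [ 0.926 -0.002  0.377]
 [-0.002 -1.     0.   ]]
[[ 0.62266195 -0.1282939   0.018     ]
 [ 0.60944158 -0.25552497  0.018     ]
 [ 0.4611567  -0.23937393  0.018     ]
 [ 0.47321804 -0.11107185  0.018     ]]
[0.15043298 0.12791608 0.14916186 0.12886775] [ 0.54161957 -0.18356616  0.018     ]
[ 0.28902934 -0.00662799  1.11427337]
```

Call:
{"fn": "step_arm", "kwargs": {"rows": [[[0,0,0],[-29,0,-26],0],[[0,0,0],[-58,0,-52],0],[[0,0,0],[-87,0,-78],0],[[0,0,0],[-116,0,-104],0],[[0,0,0],[-145,0,-130],0],[[0,0,0],[-174,0,-156],0],[[0,0,0],[-203,0,-182],0],[[0,0,0],[-232,0,-208],0],[[0,0,0],[-261,0,-234],0],[[0,0,0],[-290,0,-260],0]]}}

```text
time: 0.93
eef_pos: [0.3858, 0.2567, 0.2309]
tcp_rot: [-0.587, -0.395, 0.395, 0.587]
contact_force: [1.0, -0.3, -0.1]
opening: 1.001
```

Call:
{"fn": "step_arm", "kwargs": {"rows": [[[0,0,0],[-29,0,-26],0],[[0,3,0],[-58,0,-52],0],[[0,6,0],[-87,0,-78],0],[[0,9,0],[-116,0,-104],0],[[0,12,0],[-145,0,-130],0],[[0,15,0],[-174,0,-156],0],[[0,18,0],[-203,0,-182],0],[[0,18,0],[-232,0,-208],0],[[0,18,0],[-261,0,-234],0],[[0,18,0],[-290,0,-260],0]]}}

```text
time: 1.77
eef_pos: [0.5173, -0.1101, 0.2309]
tcp_rot: [-0.641, -0.298, 0.298, 0.642]
contact_force: [0.6, 1.0, 0.0]
opening: 1.002
```

Run:
```python
from plant import ctrl, viewer
from h import *
s=ctrl.get_state(); print(s['time'],s['eef_pos'],s['qpos'],s['contact_force'],s['opening'])
print(Rot.from_quat(s['tcp_rot']).as_matrix().round(3))
n='wrist'; c=viewer.calibration(n); p,d=viewer.read_camera(n)
cv2.imwrite(f"pics/{n}1.png",p[:,:,::-1]); np.savez(f"{n}1.npz",p=p,d=d,**c); print(c['R'],-c['R'].T@c['t'],c['K'])
```

```text
1.7667 [ 0.51733998 -0.11008001  0.23087095] [-4.01659392e-01 -3.70433550e-02  1.93377146e+00  1.39586181e-04
  1.24548626e+00 -1.27108389e+00] [0.63969149 0.9502865  0.02733774] 1.0022104500907387
[[ 0.645 -0.001 -0.764]
 [ 0.764  0.     0.645]
 [-0.    -1.     0.001]]
[[ 6.44826435e-01  7.64328805e-01  5.88308144e-04]
 [ 7.35214653e-01 -6.20474312e-01  2.72893829e-01]
 [ 2.08945644e-01 -1.75536622e-01 -9.62043976e-01]] [ 0.46527225 -0.06485067  0.37405145] [[330.91754818   0.         319.50880636]
 [  0.         330.91754818 198.40767557]
 [  0.           0.           1.        ]]
```

View pics/wrist1.png

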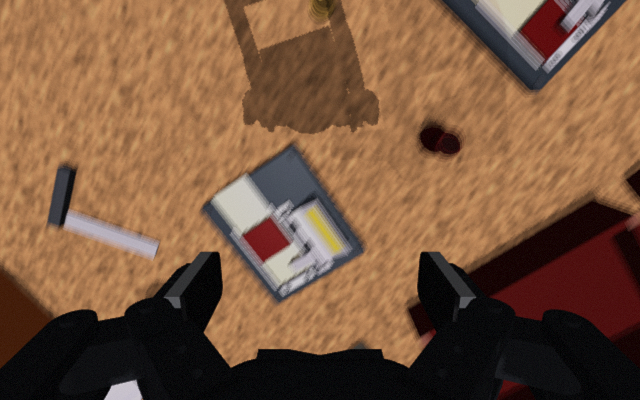

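Run:
```python
from h import *
p=cv2.imread("pics/wrist1.png")
cv2.imwrite("pics/wrist1z.png",cv2.resize(p[140:305,195:370],None,fx=3.5,fy=3.5,interpolation=cv2.INTER_CUBIC))
```

```text
(no output)
```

View pics/wrist1z.png

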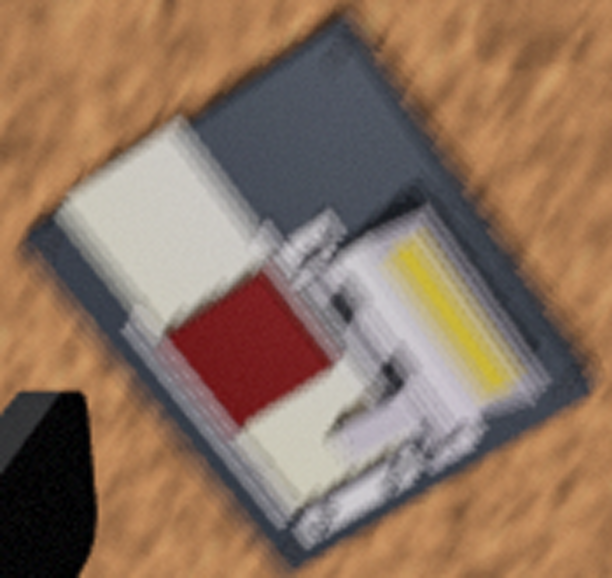

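Call:
{"fn": "step_arm", "kwargs": {"rows": [[[0,0,0],[-20,30,-8],0],[[0,0,0],[-40,60,-12],0],[[0,0,0],[-40,60,-12],0],[[0,0,0],[-40,60,-12],0],[[0,0,0],[-40,60,-12],0]]}}

```text
time: 2.23
eef_pos: [0.5012, -0.1463, 0.1721]
tcp_rot: [0.641, 0.298, -0.298, -0.641]
contact_force: [0.2, -0.8, 0.0]
opening: 0.998
```

Run:
```python
from plant import ctrl, viewer
from h import *
s=ctrl.get_state(); print(s['time'],s['eef_pos'],s['opening'])
n='wrist'; c=viewer.calibration(n); p,d=viewer.read_camera(n)
cv2.imwrite(f"pics/{n}2.png",p[:,:,::-1]); np.savez(f"{n}2.npz",p=p,d=d,**c)
print(proj(c,[[.542,-.184,.018]]))
cv2.imwrite("pics/wrist2z.png",cv2.resize(p[110:330,180:460,::-1],None,fx=2.7,fy=2.7,interpolation=cv2.INTER_CUBIC))
```

```text
2.2333 [ 0.50124954 -0.14625994  0.17207618] 0.9983811459112331
[[315.52059513 238.13515228]]
```

View pics/wrist2z.png

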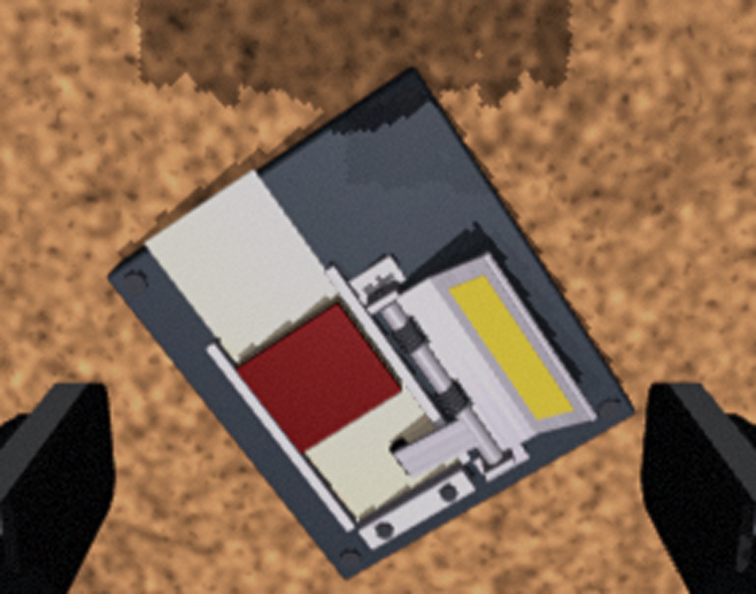

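```bash
cat >> h.py <<'E'
def jig(p): # p=(x,y,yaw) -> matrix jig->world
    T=np.eye(4); T[:3,:3]=Rot.from_euler('z',p[2]).as_matrix(); T[:2,3]=p[:2]; return T
E
python3 - <<'E'
from h import *
from scipy.optimize import least_squares
c=load('wrist2.npz')
z=np.array([(110,277),(413,70),(633,408),(347,577),(257,172),(147,243),(356,522)])
uv=(z+.5)/2.7+[180,110]-.5
J=np.array([(-75,-65,18),(-75,65,18),(75,65,18),(75,-65,18),(-75,1.5,18),(-75,-45.5,18),(54,-45.5,20)])/1e3
f=lambda p:(proj(c,(np.c_[J,np.ones(7)]@jig(p).T)[:,:3])-uv).ravel()
r=least_squares(f,[.54,-.184,-.11]); print(r.x,r.fun.reshape(-1,2).round(1))
Ji=np.linalg.inv(jig(r.x)); np.save('jig.npy',r.x)
q=np.array([(238,367),(340,304),(401,387),(306,450)])
P=pix2plane(c,(q+.5)/2.7+[180,110]-.5,.027); print(((np.c_[P,np.ones(4)]@Ji.T)[:,:3]*1e3).round(1))
q=np.array([(491,253),(597,418),(445,443)])
for zz,k in ((.0395,[0,1]),): 
  P=pix2plane(c,(q[k]+.5)/2.7+[180,110]-.5,zz); print(((np.c_[P,np.ones(len(P))]@Ji.T)[:,:3]*1e3).round(1))
# top camera check
ct=load('top0.npz'); P=pix2plane(ct,[(366.6,156.5),(414,161),(410.4,215.4),(361.4,211)],.018)
print(((np.c_[P,np.ones(4)]@Ji.T)[:,:3]*1e3).round(1))
# depth of finger tips
d=c['d']; pts=[]
vs,us=np.mgrid[0:400,0:640]; r=np.c_[(us.ravel()-c['K'][0,2])/c['K'][0,0],(vs.ravel()-c['K'][1,2])/c['K'][1,1],np.ones(us.size)]*d.ravel()[:,None]
W=(r-c['t'])@c['R']
m=(d.ravel()>0)&(W[:,2]>.135)
from plant import ctrl
s=ctrl.get_state();R=Rot.from_quat(s['tcp_rot']).as_matrix();L=(W[m]-s['eef_pos'])@R*1e3
for sg in(1,-1):
  k=L[:,0]*sg>20; print(np.percentile(L[k],[0,1,5,25,50,75,95,99,100],axis=0).round(0))
  tip=L[k&(L[:,1]>-25)];print(len(tip),tip.min(0),tip.max(0))
# near jig plate depth
k=(abs(W[:,2]-.018)<.006); print(np.median(W[k,2]))
E
```

```text
[ 0.54385137 -0.18074041 -0.10975129] [[-2.5 -0.4]
 [ 0.5 -1.6]
 [ 2.1  1.2]
 [-0.5  1.5]
 [ 0.1 -0.1]
 [ 0.1  1.1]
 [ 0.2 -0.7]]
[[-23.3 -42.9  27. ]
 [-22.7  -0.   27. ]
 [ 14.8   0.2  27. ]
 [ 16.4 -41.7  27. ]]
[[-13.5  53.2  39.5]
 [ 56.4  52.2  39.5]]
[[ 72.6  60.8  18. ]
 [ 73.4 -67.2  18. ]
 [-75.8 -67.3  18. ]
 [-77.8  61.5  18. ]]
[[ 20. -96. -13.]
 [ 21. -93.  -9.]
 [ 25. -90.  -6.]
 [ 40. -81.   6.]
 [ 53. -70.  12.]
 [ 63. -63.  14.]
 [ 70. -29.  17.]
 [ 73. -18.  18.]
 [ 76. -12.  20.]]
648 [ 42.69244809 -24.99379347 -11.10969774] [ 56.93526971 -12.44606687  11.77980177]
[[-74. -96. -12.]
 [-72. -93.  -9.]
 [-69. -89.  -6.]
 [-62. -81.   6.]
 [-52. -69.  12.]
 [-40. -63.  13.]
 [-24. -29.  17.]
 [-21. -18.  18.]
 [-20. -12.  19.]]
655 [-55.67182414 -24.96181212 -10.77834459] [-41.5204018  -12.08013273  12.06452516]
0.018660609205947754
```

```bash
cat > go.py <<'E'
import sys
from h import *
from plant import ctrl
s=ctrl.get_state();R=Rot.from_quat(s['tcp_rot']).as_matrix()
T=jig(np.load('jig.npy'))
x,y,z=[float(a)/1e3 for a in sys.argv[1:4]]
cur=np.linalg.inv(T)@np.r_[s['eef_pos'],1]
print('t',s['time'],'tcp in jig mm',(cur[:3]*1e3).round(1),'F',s['contact_force'].round(1),'open',round(s['opening'],3))
print('shift mm',((T@[x,y,z,1])[:3]-s['eef_pos'])@R*1e3)
E
python3 go.py -22 10 100
```

```text
t 2.2833 tcp in jig mm [-45.5  29.7 172.9] F [0.6 0.1 1.3] open 0.998
shift mm [ -3.33167776  73.01072307 -30.35302826]
```

Call:
{"fn": "step_arm", "kwargs": {"rows": [[[0,0,0],[-2,36,-15],0.29],[[0,0,0],[-3,73,-30],0.29],[[0,0,0],[-3,73,-30],0.29],[[0,0,0],[-3,73,-30],0.29],[[0,0,0],[-3,73,-30],0.29]]}}

```text
time: 2.7
eef_pos: [0.5232, -0.1679, 0.1006]
tcp_rot: [0.642, 0.299, -0.298, -0.64]
contact_force: [0.2, -1.3, -0.0]
opening: 0.708
```

```bash
cat > tip.py <<'E'
import sys
from plant import ctrl, viewer
from h import *
n=sys.argv[1]
s=ctrl.get_state(); c=viewer.calibration('wrist'); p,d=viewer.read_camera('wrist')
np.savez(f"{n}.npz",p=p,d=d,**c); cv2.imwrite(f"pics/{n}.png",p[:,:,::-1])
vs,us=np.mgrid[0:400,0:640]; r=np.c_[(us.ravel()-c['K'][0,2])/c['K'][0,0],(vs.ravel()-c['K'][1,2])/c['K'][1,1],np.ones(us.size)]*d.ravel()[:,None]
W=(r-c['t'])@c['R']; R=Rot.from_quat(s['tcp_rot']).as_matrix();L=(W-s['eef_pos'])@R*1e3
m=(d.ravel()>0)&(d.ravel()<.19)&(L[:,1]<8)&(L[:,1]>-25)
for sg in(1,-1):
  t=L[m&(L[:,0]*sg>10)]; print(len(t),t.min(0).round(1),t.max(0).round(1))
E
python3 tip.py w3; python3 go.py -22 10 40
```

```text
867 [ 31.  -25.  -11.7] [45.  -5.  11.7]
867 [-43.2 -25.  -11.4] [-28.9  -5.1  11.5]
t 2.75 tcp in jig mm [-21.5  10.2 101.6] F [ 0.1 -0.   0.7] open 0.711
shift mm [-0.52190953 61.57490656  0.56633867]
```

View pics/w3.png

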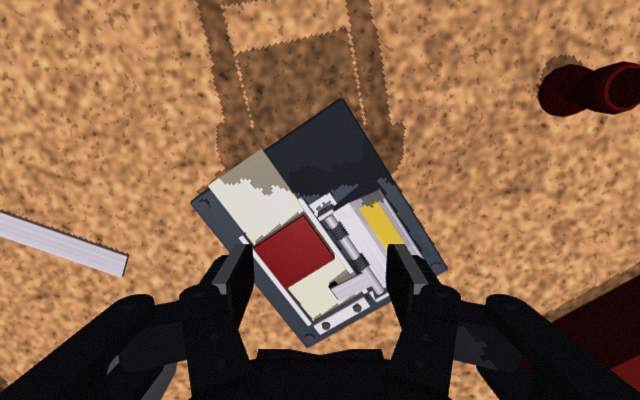

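Run:
```python
from h import *
p=cv2.imread("pics/w3.png")
cv2.imwrite("pics/w3z.png",cv2.resize(p[90:355,185:455],None,fx=2.2,fy=2.2,interpolation=cv2.INTER_CUBIC))
```

```text
(no output)
```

View pics/w3z.png

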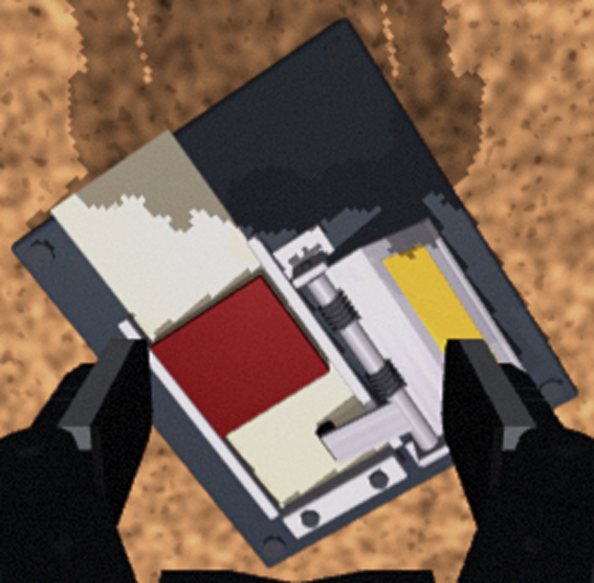

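Run:
```python
from h import *
from scipy.optimize import least_squares
c=load('w3.npz')
g=lambda z:(np.array(z)+.5)/2.2+[185,90]-.5
uv=g([(13,247),(345,20),(578,395),(268,566),(172,131),(50,206),(277,510)])
J=np.array([(-75,-65,18),(-75,65,18),(75,65,18),(75,-65,18),(-75,1.5,18),(-75,-45.5,18),(54,-45.5,20)])/1e3
f=lambda p:(proj(c,(np.c_[J+[0,0,p[3] if len(p)>3 else 0],np.ones(7)]@jig(p).T)[:,:3])-uv).ravel()
for p0 in ([.54,-.184,-.11],[.54,-.184,-.11,0]):
  r=least_squares(f,p0); print(r.x,r.fun.reshape(-1,2).round(1).tolist())
  Ji=np.linalg.inv(jig(r.x)); dz=r.x[3] if len(p0)>3 else 0
  P=pix2plane(c,g([(150,347),(261,277),(329,370),(226,436)]),.027+dz); print(((np.c_[P,np.ones(4)]@Ji.T)[:,:3]*1e3).round(1).tolist())
```

```text
[ 0.54375331 -0.1814057  -0.11898607] [[-3.1, -0.9], [1.0, -2.7], [0.6, 0.4], [-1.2, 1.6], [0.5, 0.4], [1.7, 3.1], [0.3, -1.2]]
[[-23.1, -43.6, 27.0], [-23.2, -0.2, 27.0], [15.6, 0.4, 27.0], [17.1, -41.6, 27.0]]
[ 0.54401538 -0.18179254 -0.11870745 -0.00155183] [[-2.4, -0.8], [0.5, -1.9], [-0.4, -0.1], [-1.2, 0.7], [0.7, 0.8], [2.2, 3.3], [0.2, -1.9]]
[[-23.0, -43.9, 25.4], [-23.1, -0.2, 25.4], [15.9, 0.4, 25.4], [17.5, -41.9, 25.4]]
```

Call:
{"fn": "step_arm", "kwargs": {"rows": [[[0,0,0],[0,30,0],0.29],[[0,0,0],[0,58,0],0.29],[[0,0,0],[0,58,0],0.29],[[0,0,0],[0,58,0],0.29]]}}

```text
time: 3.08
eef_pos: [0.5219, -0.1678, 0.0417]
tcp_rot: [0.641, 0.298, -0.298, -0.641]
contact_force: [-0.5, -0.6, -0.1]
opening: 0.709
```

```bash
python3 -c "
import numpy as np;np.save('jig.npy',[.5438,-.1812,-.115])"; python3 tip.py w4; python3 go.py -22 10 17
```

```text
1763 [ 10.2 -25.  -43.2] [61.8  8.  16.7]
872 [-43.1 -25.  -11.7] [-28.8  -5.2  11.4]
t 3.1333 tcp in jig mm [-22.1  10.3  43. ] F [0.2 0.1 1.4] open 0.708
shift mm [-0.21172897 25.98795385 -0.13507554]
```

View pics/w4.png

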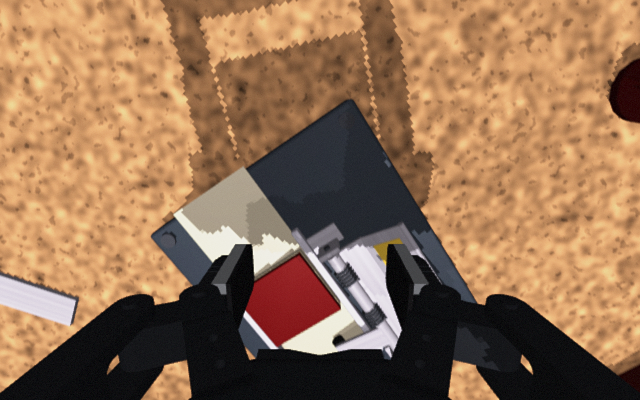

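Call:
{"fn": "step_arm", "kwargs": {"rows": [[[0,0,0],[0,8,0],0.29],[[0,0,0],[0,14,0],0.29],[[0,0,0],[0,18,0],0.29],[[0,0,0],[0,18,0],0.29]]}}

```text
time: 3.47
eef_pos: [0.5231, -0.1687, 0.0231]
tcp_rot: [0.642, 0.299, -0.297, -0.641]
contact_force: [1.6, 0.4, 4.0]
opening: 0.71
```

```bash
python3 tip.py w5; python3 go.py -22 10 17
```

```text
17606 [ 10.  -25.  -65.9] [85.7  8.  73.3]
18534 [-90.6 -25.  -63.2] [-10.    7.9  56.7]
t 3.5167 tcp in jig mm [-22.   10.   23.4] F [1.1 0.1 3.4] open 0.708
shift mm [-4.91164027e-02  6.35146441e+00  2.13068322e-03]
```

View pics/w5.png

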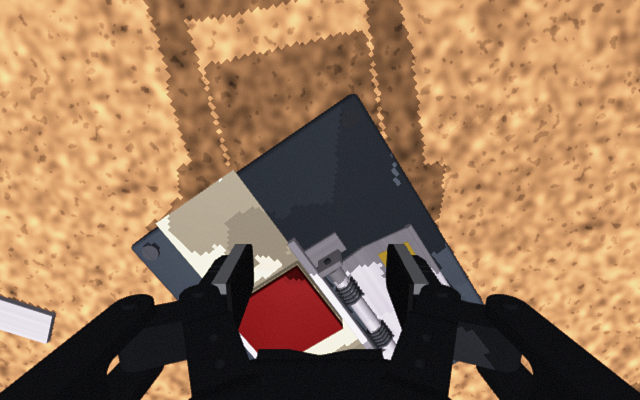

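Call:
{"fn": "step_arm", "kwargs": {"rows": [[[0,0,0],[0,3,0],0.29],[[0,0,0],[0,5,0],0.29],[[0,0,0],[0,6,0],0.29],[[0,0,0],[0,6,0],0.29]]}}

```text
time: 3.85
eef_pos: [0.5232, -0.169, 0.0173]
tcp_rot: [0.642, 0.299, -0.297, -0.64]
contact_force: [2.3, -0.5, 5.8]
opening: 0.711
```

```bash
python3 go.py -22 10 17
python3 - <<'E'
from plant import viewer
from h import *
p,d=viewer.read_camera('scene')
cv2.imwrite("pics/s6.png",cv2.resize(p[200:310,205:330,::-1],None,fx=5,fy=5,interpolation=cv2.INTER_CUBIC))
E
```

```text
t 3.85 tcp in jig mm [-21.9   9.8  17.3] F [ 2.3 -0.5  5.8] open 0.711
shift mm [0.10752483 0.28299189 0.23024536]
```

View pics/s6.png

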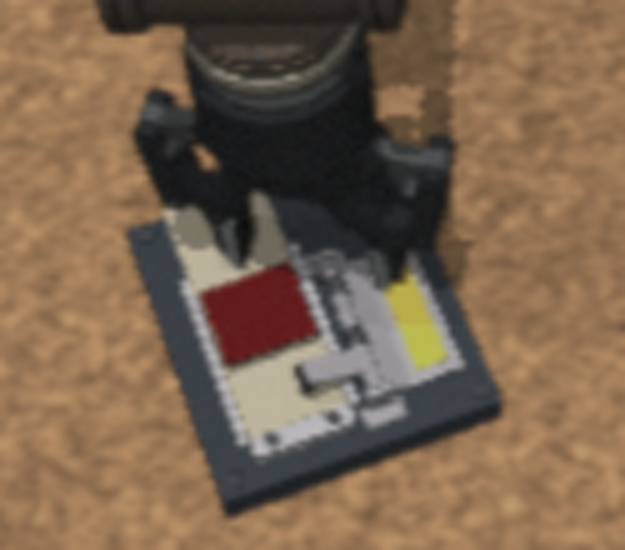

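Call:
{"fn": "step_arm", "kwargs": {"rows": [[[0,0,0],[0,1,0],0.29],[[0,0,0],[1.1,1,-1.7],0.29],[[0,0,0],[2.8,1,-4.2],0.29],[[0,0,0],[4.4,1,-6.7],0.29],[[0,0,0],[6.6,1,-10],0.29],[[0,0,0],[6.6,1,-10],0.29]]}}

```text
time: 4.4
eef_pos: [0.5315, -0.1693, 0.0153]
tcp_rot: [-0.639, -0.296, 0.301, 0.643]
contact_force: [-5.8, -1.3, 9.1]
opening: 0.713
```

```bash
cat > sc.py <<'E'
import sys
from plant import viewer
from h import *
p,d=viewer.read_camera('scene')
cv2.imwrite(f"pics/{sys.argv[1]}.png",cv2.resize(p[200:310,205:330,::-1],None,fx=5,fy=5,interpolation=cv2.INTER_CUBIC))
np.savez(sys.argv[1],p=p,d=d,**viewer.calibration('scene'))
E
python3 go.py -22 10 17; python3 sc.py s7
```

```text
t 4.4 tcp in jig mm [-13.6  10.4  15.3] F [-5.8 -1.3  9.1] open 0.713
shift mm [-4.95442058 -1.67447109  6.83111248]
```

View pics/s7.png

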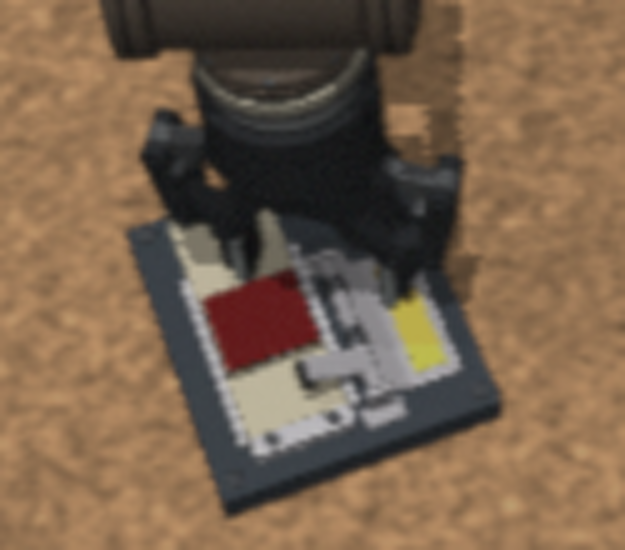

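Call:
{"fn": "step_arm", "kwargs": {"rows": [[[0,0,0],[0,-0.8,0],0.29],[[0,0,0],[2.2,-0.8,-3.3],0.29],[[0,0,0],[4.4,-0.8,-6.7],0.29],[[0,0,0],[6.6,-0.8,-10],0.29],[[0,0,0],[8.3,-0.8,-12.5],0.29],[[0,0,0],[8.3,-0.8,-12.5],0.29]]}}

```text
time: 4.95
eef_pos: [0.5465, -0.1708, 0.0157]
tcp_rot: [-0.639, -0.297, 0.3, 0.643]
contact_force: [-3.3, 0.1, 8.2]
opening: 0.715
```

```bash
python3 go.py -22 10 17; python3 sc.py s8;python3 tip.py w8
```

```text
t 4.95 tcp in jig mm [ 1.5 10.6 15.7] F [-3.3  0.1  8.2] open 0.715
shift mm [-13.45525636  -1.16146858  19.22933419]
17708 [ 10.  -25.  -48.2] [80.9  0.8 82.7]
32112 [-104.  -25.  -49.] [-10.    0.8  85. ]
```

View pics/s8.png

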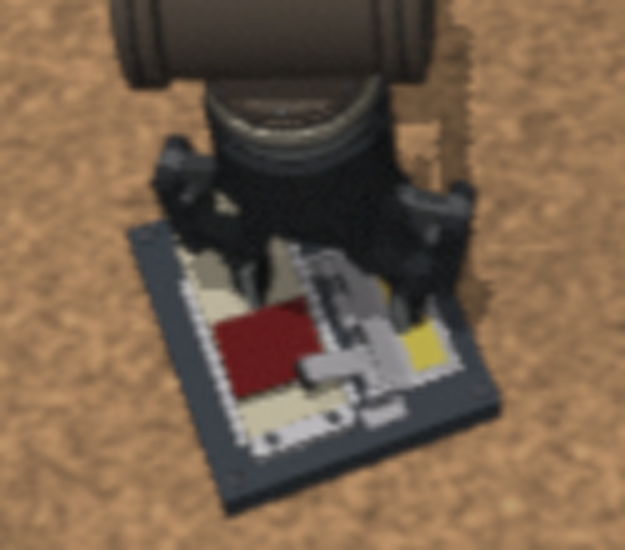

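View pics/w8.png

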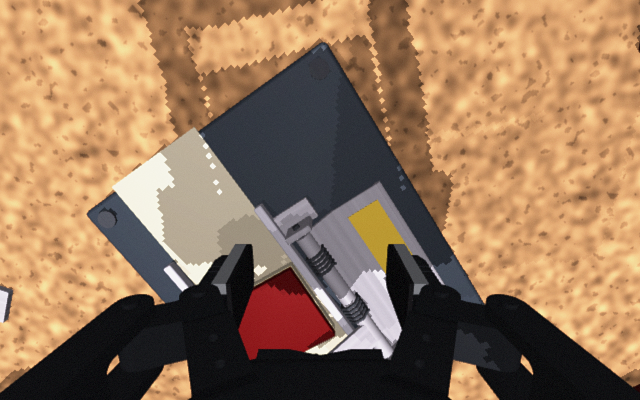

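Call:
{"fn": "step_arm", "kwargs": {"rows": [[[0,0,0],[2.2,0,-3.3],0.29],[[0,0,0],[4.4,0,-6.7],0.29],[[0,0,0],[6.6,0,-10],0.29],[[0,0,0],[8.3,0,-12.5],0.29],[[0,0,0],[8.3,0,-12.5],0.29]]}}

```text
time: 5.47
eef_pos: [0.5614, -0.1725, 0.0156]
tcp_rot: [-0.639, -0.297, 0.3, 0.643]
contact_force: [-5.0, 0.5, 7.3]
opening: 0.709
```

```bash
python3 go.py 22 10 16; python3 sc.py s9
```

```text
t 5.4667 tcp in jig mm [16.5 10.6 15.6] F [-5.   0.5  7.3] open 0.709
shift mm [ 2.52908873 -0.39165919 -4.93449734]
```

View pics/s9.png

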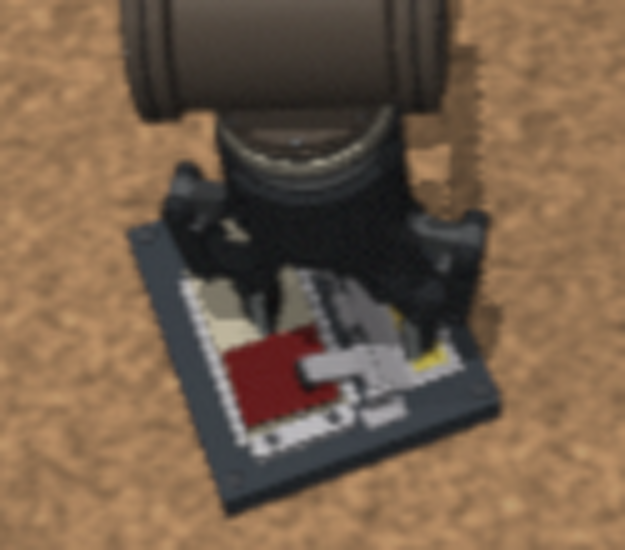

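Nearly home, about 4–5 mm left. Next comes the last push, stopping on rising force.

Call:
{"fn": "step_arm", "kwargs": {"rows": [[[0,0,0],[1.1,0,-1.7],0.29],[[0,0,0],[2.2,0,-3.3],0.29],[[0,0,0],[2.8,0,-4.2],0.29],[[0,0,0],[2.8,0,-4.2],0.29]]}}

```text
time: 5.85
eef_pos: [0.5654, -0.173, 0.0155]
tcp_rot: [-0.639, -0.296, 0.301, 0.643]
contact_force: [-6.4, 0.2, 9.0]
opening: 0.713
```

```bash
python3 go.py 22 10 16; python3 sc.py s10
```

```text
t 5.85 tcp in jig mm [20.5 10.6 15.5] F [-6.4  0.2  9. ] open 0.713
shift mm [ 0.28758882 -0.55085886 -1.55661918]
```

View pics/s10.png

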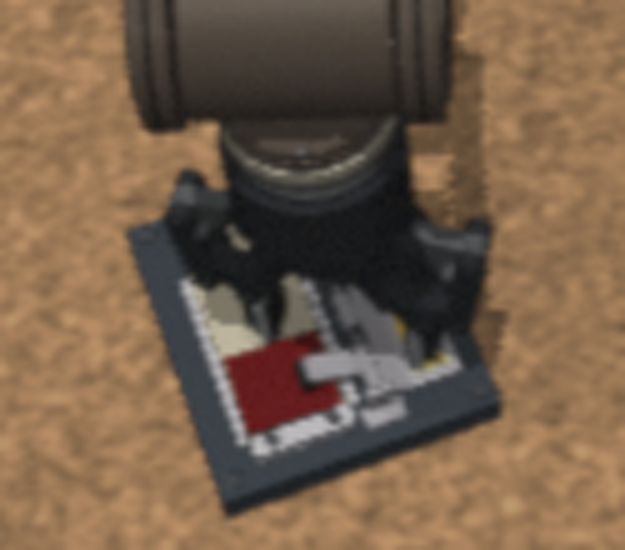

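Call:
{"fn": "step_arm", "kwargs": {"rows": [[[0,0,0],[0.8,0,-1.2],0.29],[[0,0,0],[1.3,0,-2],0.29],[[0,0,0],[1.3,0,-2],0.29]]}}

```text
time: 6.15
eef_pos: [0.5658, -0.1731, 0.0153]
tcp_rot: [-0.638, -0.294, 0.303, 0.644]
contact_force: [-12.8, -0.5, 12.8]
opening: 0.712
```

Call:
{"fn": "step_arm", "kwargs": {"rows": [[[0,0,0],[0.8,0,-1.2],0.29],[[0,0,0],[1.1,0,-1.7],0.29],[[0,0,0],[1.1,0,-1.7],0.29]]}}

```text
time: 6.4
eef_pos: [0.566, -0.1731, 0.0153]
tcp_rot: [-0.636, -0.293, 0.304, 0.645]
contact_force: [-17.7, 0.0, 16.5]
opening: 0.717
```

```bash
python3 go.py 22 10 16; python3 sc.py s11
```

```text
t 6.4 tcp in jig mm [21.1 10.6 15.3] F [-17.7   0.   16.5] open 0.717
shift mm [-0.03004737 -0.73209485 -1.0330604 ]
```

View pics/s11.png

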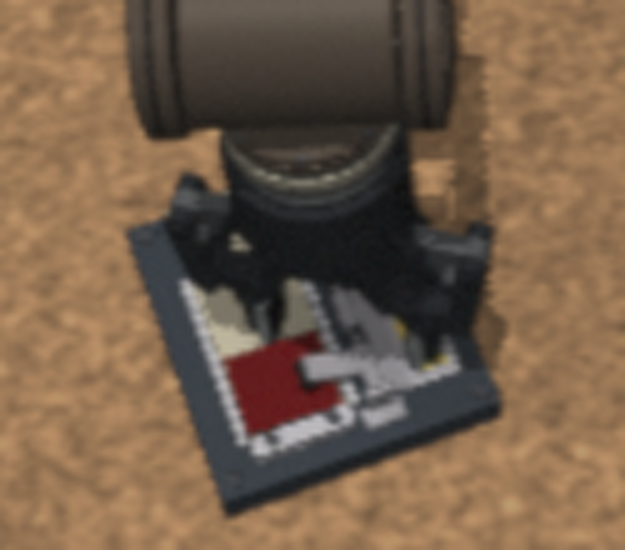

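Call:
{"fn": "step_arm", "kwargs": {"rows": [[[0,0,0],[-1.7,0,2.5],0.29],[[0,0,0],[-3.3,0,5],0.29],[[0,0,0],[-5.5,0,8.3],0.29],[[0,0,0],[-5.5,0,8.3],0.29]]}}

```text
time: 6.78
eef_pos: [0.5636, -0.1732, 0.017]
tcp_rot: [0.642, 0.298, -0.297, -0.641]
contact_force: [1.7, 0.6, 5.8]
opening: 0.713
```

```bash
python3 go.py 22 10 16; python3 sc.py s12
```

```text
t 6.7833 tcp in jig mm [18.7 10.3 17. ] F [1.7 0.6 5.8] open 0.713
shift mm [ 1.57908411  1.04865658 -2.85638519]
```

View pics/s12.png

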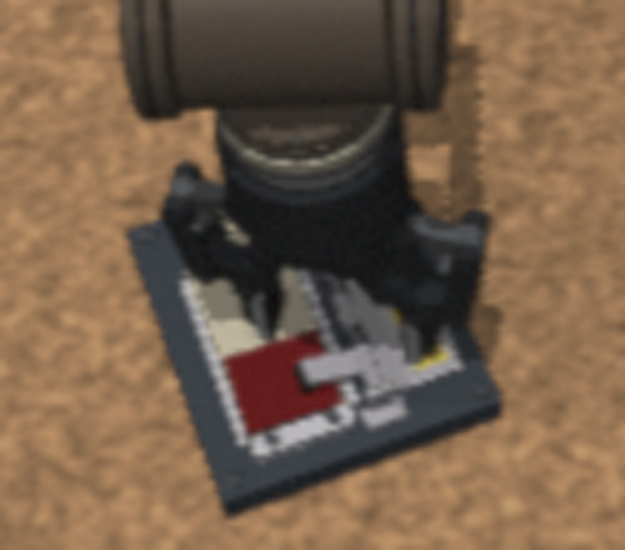

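Coupon stays against the stop and the pusher is clear of it. I'll lift straight up to release the clip.

Call:
{"fn": "step_arm", "kwargs": {"rows": [[[0,0,0],[0,-3,0],0.29],[[0,0,0],[0,-7,0],0.29],[[0,0,0],[0,-12,0],0.29],[[0,0,0],[0,-20,0],0.29],[[0,0,0],[0,-45,0],0.29],[[0,0,0],[0,-80,10],0.29],[[0,0,0],[0,-110,50],0.29],[[0,0,0],[0,-130,60],0.29],[[0,0,0],[0,-130,60],0.29],[[0,0,0],[0,-130,60],0.29]]}}

```text
time: 7.67
eef_pos: [0.5171, -0.1341, 0.1477]
tcp_rot: [0.642, 0.299, -0.298, -0.64]
contact_force: [-0.5, 0.5, 0.1]
opening: 0.714
```

```bash
python3 go.py 22 10 16; python3 sc.py s13;python3 tip.py w13
python3 - <<'E'
from h import *
c=load('w13.npz');T=jig(np.load('jig.npy'))
o=proj(c,(T@[0,0,.018,1])[:3])[0]; print(o)
u,v=np.clip(o.astype(int)-110,0,None); p=cv2.imread('pics/w13.png')[v:v+220,u:u+220]
np.save('off.npy',[u,v]); print(u,v,p.shape)
cv2.imwrite('pics/w13z.png',cv2.resize(p,None,fx=2.7,fy=2.7,interpolation=cv2.INTER_CUBIC))
E
```

```text
t 7.6667 tcp in jig mm [-31.9  43.7 147.7] F [-0.5  0.5  0.1] open 0.714
shift mm [  1.68450839 131.85368548 -63.18656983]
875 [ 30.9 -25.  -11.5] [45.1 -5.4 11.5]
878 [-42.8 -25.  -12.4] [-28.9  -6.   11.4]
[297.41423622 244.86633742]
187 134 (220, 220, 3)
```

View pics/s13.png

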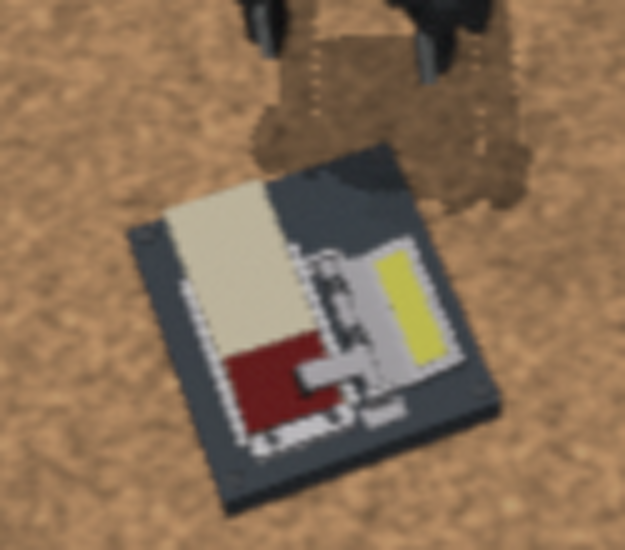

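View pics/w13z.png

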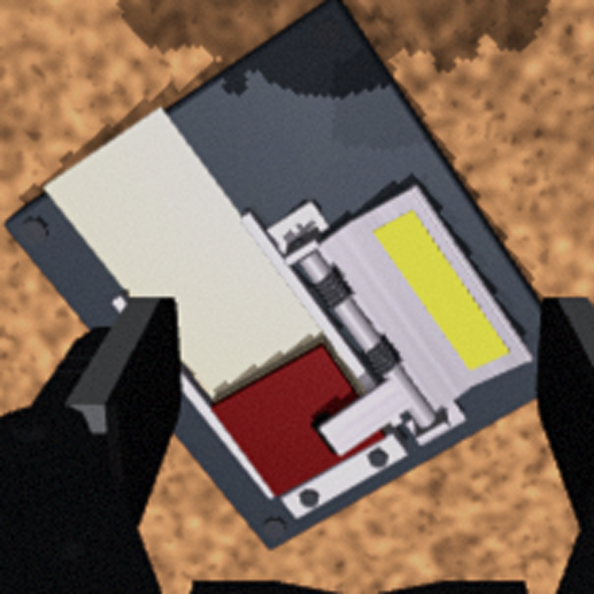

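Run:
```python
from h import *
from plant import ctrl
c=load('w13.npz');Ji=np.linalg.inv(jig(np.load('jig.npy')))
P=pix2plane(c,(np.array([(213,403),(322,344),(276,496)])+.5)/2.7+np.load('off.npy')-.5,.027); print(((np.c_[P,np.ones(3)]@Ji.T)[:,:3]*1e3).round(1))
# tab angle from depth: points on tab
d=c['d'];vs,us=np.mgrid[0:400,0:640]; r=np.c_[(us.ravel()-c['K'][0,2])/c['K'][0,0],(vs.ravel()-c['K'][1,2])/c['K'][1,1],np.ones(us.size)]*d.ravel()[:,None]
L=(np.c_[(r-c['t'])@c['R'],np.ones(len(r))]@Ji.T)[:,:3]*1e3
m=(abs(L[:,0]-15)<20)&(L[:,1]>33)&(L[:,1]<47)&(L[:,2]>20)&(L[:,2]<45)
k=np.polyfit(L[m,1],L[m,2],1); print('clip',.5-np.arctan(k[0]),m.sum())
s=ctrl.get_state();print(s['time'],s['contact_force'],abs(s['dq']).max())
ctrl.sign_off()
```

```text
[[ 11.6 -41.6  27. ]
 [ 13.7   0.3  27. ]
 [ 52.1 -44.7  27. ]]
clip 0.26674348453461494 684
7.7667 [ 0.53599723 -0.17195586 -0.34279837] 0.02791751578756551
the job is handed in; nothing more can be done
```

The coupon in the waiting jig is fully home against the end stop with the clip closed on it, and I handed the job in at about 7.8 s. `sign_off` gave no verdict. One finger held the thumb tab down while the other pushed the coupon along the lane. When I reached the stop the tool stopped moving and the force rose to about 18 N. I then backed the pushing finger off and lifted clear, which released the tab.

**Final checks:**
- **Coupon position:** the coupon's rear edge measured about x = 12–14 mm in the jig frame, against 14 mm at home. That puts its centre near 33 mm. It lies flat and square as far as the pictures show.
- **Clip:** depth readings put it at about 0.27 rad, inside the 0.22–0.35 rad limit.
- **Robot:** the tool was about 13 cm clear of the jig, with contact force near zero.

**Disagreements:** the camera fits of the jig's position differed by 1–3 mm. The measured coupon corners suggest a slight yaw of up to 0.05 rad, which is about the measurement error and under the 0.09 rad limit.

**Not rechecked:** I did not take a final picture of the loaded jig or the bystanders. The tool never went below about 17 cm except directly over this jig.

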